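Walk the power supply home on the profile plate and retain it

ROBOT

A 6-joint arm with a two-finger parallel gripper is mounted at the origin on the work surface. World frame = base frame: x ahead of the robot, y to its left, z up, the work surface at z = 0. Lengths are in m, angles in degrees, forces in N, time in s.
With the tool pointing down it reaches from about 0.4 to 0.825 m from the base axis. Payload 7 kg.
Tool frame: the origin (TCP) lies midway between the tips of the shut fingers; the grasp point (between the pads) lies 19 mm behind it; z points along the fingers, y is the direction in which the jaws open and shut (so a half turn about z gives the same grasp; the last joint's range is limited). The gripper opens to 88 mm and grips with 3 to 60 N. Pads are 19 mm wide; open, the fingers measure 130 mm over their backs; the gripper's body (78 mm by 193 mm) begins 47 mm behind the grasp point.
Start: joints at [-55.743, 20.546, 0.682, 0, -70.136, -16.507], TCP at [0.206, -0.643, 0.227] pointing down, gripper open.
Joint ranges: [-176.03, 176.03], [-82.01, 121.73], [-58.28, 71.71], [-173.87, 95.51], [-174.79, -0.11], [-173.66, 173.66]. Speed limits (degrees/s): [136.94, 136.94, 172.46, 180, 180, 180].

INTERFACE

Orientations are given as [roll, pitch, yaw] about the fixed x, y, z axes, in that order (R = Rz(yaw) Ry(pitch) Rx(roll)).
In Python, from plant import r gives the robot as it stands. The module is installed in compiled form; this text tells all that it offers.
- The arm moves only by the tool send_rows, never from a script. Its argument "motion" is a list of rows, each an object with "travel": the shift along the tool's x, y, z in m, a list of three; "spin": the turn about the tool's z in degrees. In form: [{"travel": [tx, ty, tz], "spin": spin}, ...]. A call has 1 to 5 rows; each row shifts and turns the pose as measured when the row begins, along the tool's axes as they then stand; what a row does not reach is not made up. A row lasts 1/12 s, in which the tool goes at most 41.7 mm and 7.16 degrees, less where a joint would pass 70% of its speed; a pose out of reach is approached as far as the arm can. A call is refused whole if a number of a shift passes 0.0417 or a number of a turn 7.16, either way. A call with a gripper value outside its range is refused whole. "gripper" is the gripper command: -1 is shut, 1 is fully open, values between are in proportion, set as the call begins (left out, the last holds). The fingers move at their own pace and stop on an object; "squeeze" is the grip in N (left out, the last holds). Time passes only in rows, so rows that do not move let the fingers close. It gives the time, the measured TCP pose, the force and the opening at its end, in the units of the state.
- r.get_state(): the state, without advancing time (a new reading comes with each control period).
- r.capture(name): name is "scene" or "top" or "wrist"; returns (picture, depth): 400x640x3 uint8, blue, green, red; 400x640 float32, m along the optical axis (not along the pixel's ray), 0 where there is no reading.
- r.get_calibration(name): a dict with "fov_y" (degrees; the focal length in pixels is half the picture's height over the tangent of half this angle, whatever the lens; pixels are square), "cx", "cy" (the principal point, pixels), "origin" and "orientation" of the camera in the world. Camera axes: x right, y down, z forward; pixel columns grow to the right and rows downward; lengths in m; the calibration is good to about 2 mm. A picture is of the moment at which its call begins: read the wrist's pose just before it. get_calibration takes no time and is no camera call; for the wrist camera it gives the pose at the moment of the call.
- r.close_job(): hands the job in, once; it reports no verdict.
Trained networks look in the newest picture that a camera, given by its name, has taken for a name from the list of things; names that differ only in an ending like _2 or _b are one class to them, and where a whole thing is asked for, a point or a joint stands for the part that bears it (a point fixed in the world has none). Each returns a list of dicts, best first, with "conf" (0 to 1); they miss things now and then, are a little off and sometimes report something else, mostly with a low value. They report only what shows in the picture. A call takes as long as a camera call.
- r.boxes_of(camera, target): "at" ([x, y, z] in m, in the coordinates of the camera as it stood for that picture, good to about 4 mm: the middle of the surface that is visible of it).
- r.pinpoint(camera, target): "at" ([x, y, z] in m, in the coordinates of the camera as it stood for that picture, good to about 4 mm: a listed point, or the origin of a listed thing).
The state is a dict: "time_s": time; "joints": joint angles; "qd": joint speeds; "joint_torque": joint torques, N m; "tcp_pos": TCP position; "eef_rot": TCP orientation; "contact_force": force on the tool from outside, world axes, zero at the start; "moment": the same for the moment, N m; "gripper_width": finger opening in m.
Only numpy, scipy, OpenCV 4.12 (cv2) and the standard library are available. Lean on these libraries where they do the work, as an engineer would, in place of code of your own. Each camera call takes 0.05 s, during which the arm holds its last target. There are 200 camera calls.

TASK

Walk the heavy black power supply along the slotted plate until its back touches both end stops: push its two front corners in turn, gently (no force over 25 N anywhere), keep it within about 10 degrees of the slots, and touch neither its white connection panel nor the modules around it. Then slide the retaining stop up against the case and press it until the supply is snugly clamped between retainer and both end stops, and let go. Do not use the retainer to shove the supply along.

Things in the scene. Friction and masses are not known exactly. Their poses are not given: they have to be found in the camera images.
- plate: Slotted aluminium profile plate 500 x 600 mm, 30 mm thick, lying fixed on the bench; its slots run along its x axis. Origin: centre of its underside; x points along the slots away from the robot towards the end stops, y to the left, z up. Its top is 30 mm above its origin.
- supply: Bench power supply: black steel case 120 (x) x 220 (y) x 65 mm on four rubber feet 5 mm high, about 1.1 kg, too big to grip. It drags on the plate with 4 to 9 N, different each time. Pushed at one front corner it swings about a point 130 to 150 mm from its centre, beyond its other end. Origin: centre of its footprint at foot level; x points to its back, y to its left.
- panel: White connection panel with sockets, display and switch on the front of the supply: 140 mm wide, centred, from 32 to 66 mm above the feet, standing out 12 mm from the front of the case. Not to be touched. Left and right of it the bare case front is 40 mm wide at each corner. Origin: centre of the panel's back, on the case front.
- front_left (a point): Point on the bare front of the case at the left front corner, 92 mm left of its middle, 18 mm in from the corner, 30 mm above the feet: where to push the left corner.
- front_right (a point): The same point at the right front corner, 92 mm right of the middle.
- rear_left (a point): Point on the back of the case 75 mm left of its middle, 25 mm above the feet: it meets the left end stop.
- rear_right (a point): Point on the back of the case 75 mm right of its middle: it meets the right end stop.
- stop_left: Left end stop, a grey angle bracket 70 mm wide and 50 mm high bolted to the far part of the plate, with a domed rubber buffer facing the robot. Origin: on the plate's top directly below the tip of the buffer, 165 mm beyond and 75 mm left of the plate's centre; the tip is 25 mm above it. Rigid. A 1 mm gap left at one stop is not surely closed by pressing the middle: seat each corner by feel.
- stop_right: Right end stop, the same, 75 mm right of the plate's centre line.
- retainer: Retaining stop: grey block 60 x 38 mm, 25 mm high, that slides only along the plate's middle slot, in front of the supply; it drags with about 5 N and stays where it is left. A rubber nose at its far end meets the case below the panel. Origin: at plate height below the tip of the nose; x points along the slot towards the supply.
- retainer_nose (a point): Tip of the retainer's rubber nose, 16 mm above the plate.
- retainer_grip (a point): Middle of the retainer's upright black round grip: 24 mm diameter, from 25 to 58 mm above the plate, 42 mm behind the nose; this point is 42 mm above the plate. Push it from behind or pinch it from above.
- switch_module: Bystander: plunger switch module 70 x 44 x 44 mm, loose on the left part of the plate.
- valve: Bystander: solenoid valve on an aluminium sub-base, 116 x 50 x 54 mm, loose on the right part of the plate.
- relay_module: Bystander: relay module 90 x 60 x 53 mm, loose on the near left part of the plate.

How it is judged:
By the outcome, as a careful person would: the job done as asked, in the order asked, and still so for the second after the job is handed in, with the robot touching nothing.
It also fails if it takes over 72 s, if anything falls off the work surface, if the arm or the gripper's body presses on something with over 40 N, if the wrist force passes 120 N, or if a joint passes its speed limit or range.

## Working session

There is one attempt and no reset: what is moved stays moved. The work goes in short steps, Python scripts to look and compute and a tool call to move; the robot and the scene stay as the last step left them, time stands still between calls to the robot, and variables do not carry over. Pictures are saved under pics/ and viewed, about 8 in all and at most 12, crops included, and the job is handed in when it is done.

Besides the shell and the picture viewer there is one more tool, called as name([rows], argument=value, ...), one row to a line, values as JSON. send_rows: Moves the arm, as the interface text tells. Its arguments: {"type":"object","properties":{"motion":{"type":"array"},"gripper":{"type":"number"},"squeeze":{"type":"number"}},"required":["motion"]}

```bash
mkdir -p pics; cat > h.py <<'E'
import numpy as np, cv2
from scipy.spatial.transform import Rotation as R
from plant import r
def T(cam):
    c=r.get_calibration(cam); o=c['orientation']
    o=np.array(o)
    M=o if o.shape==(3,3) else R.from_euler('xyz',o,degrees=True).as_matrix()
    return M,np.array(c['origin']),c
def find(cam,names,f='pinpoint'):
    M,o,c=T(cam); out={}
    for n in names:
        d=getattr(r,f)(cam,n)
        out[n]=[(round(x['conf'],2),(M@np.array(x['at'])+o).round(4).tolist()) for x in d[:2]]
        print(cam,n,out[n])
    return out
def st():
    s=r.get_state(); print({k:np.round(s[k],4).tolist() for k in ['time_s','tcp_pos','eef_rot','contact_force','moment','gripper_width','joints']})
E
python3 - <<'E'
from h import *
st()
for c in ['scene','top','wrist']: print(c,r.get_calibration(c))
a,d=r.capture('top'); b,_=r.capture('scene')
cv2.imwrite('pics/top.png',a);cv2.imwrite('pics/scene.png',b)
N=['plate','supply','panel','front_left','front_right','rear_left','rear_right','stop_left','stop_right','retainer','retainer_nose','retainer_grip','switch_module','valve','relay_module']
find('top',N); find('scene',N)
st()
E
```

```text
{'time_s': 0.0, 'tcp_pos': [0.2056, -0.6424, 0.2256], 'eef_rot': [179.9063, -0.008, -162.2568], 'contact_force': [-0.1779, 2.2277, 0.0341], 'moment': [0.0166, 0.0504, 0.0425], 'gripper_width': 0.0879, 'joints': [-55.7451, 20.5903, 0.6348, -0.0202, -70.1367, -16.5048]}
scene {'fov_y': 49.33088579594214, 'cx': 317.6582428959399, 'cy': 199.80622938315594, 'origin': array([ 1.04841685, -0.22473046,  0.81570752]), 'orientation': array([-147.4960759,    0.8303235,   59.5245426])}
top {'fov_y': 46.678523282463345, 'cx': 320.2594080599169, 'cy': 196.08856940916505, 'origin': array([0.47903562, 0.01272345, 1.0364116 ]), 'orientation': array([-170.73344992,    0.31527762,  -89.34645919])}
wrist {'fov_y': 70.4587985779378, 'cx': 320.4522026507973, 'cy': 200.72743604438645, 'origin': array([ 0.14219553, -0.66304538,  0.38337447]), 'orientation': array([165.45823747,  -0.17430927, 107.80521012])}
top plate [(0.48, [0.6009, -0.0072, 0.0817])]
top supply [(0.8, [0.6606, 0.0004, 0.0301])]
top panel [(0.59, [0.599, -0.0084, 0.0811]), (0.57, [0.6919, 0.2376, 0.0324])]
top front_left [(0.92, [0.5929, 0
[... 1055 characters left out ...]
557])]
scene stop_left [(0.83, [0.7983, 0.0684, 0.0311])]
scene stop_right []
scene retainer [(0.76, [0.5402, -0.0089, 0.0267]), (0.26, [0.8003, 0.0701, 0.0279])]
scene retainer_nose [(0.95, [0.5436, -0.0143, 0.0438])]
scene retainer_grip [(0.72, [0.5048, -0.0134, 0.0698])]
scene switch_module [(0.77, [0.6903, 0.2292, 0.0287])]
scene valve [(0.61, [0.7251, -0.247, 0.0343])]
scene relay_module [(0.93, [0.516, 0.2256, 0.029])]
{'time_s': 1.6, 'tcp_pos': [0.2058, -0.6429, 0.2266], 'eef_rot': [-179.9979, -0.0001, -162.249], 'contact_force': [0.2573, -0.0302, -0.1237], 'moment': [-0.0225, 0.0375, -0.0225], 'gripper_width': 0.0873, 'joints': [-55.7426, 20.5468, 0.6837, 0.0007, -70.1348, -16.5066]}
```

View pics/top.png

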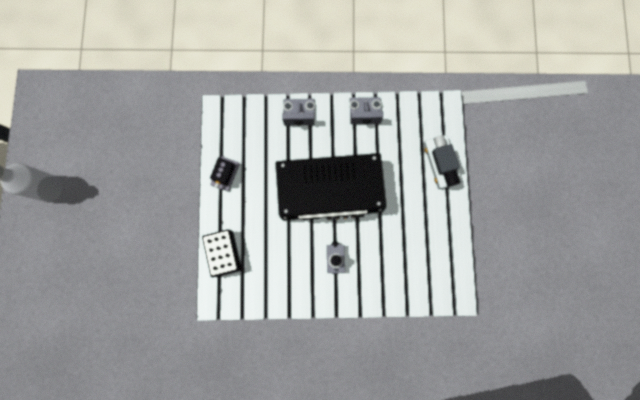

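View pics/scene.png

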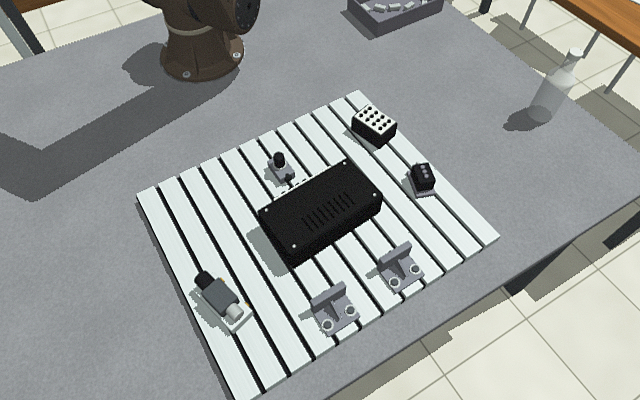

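The top view shows the supply at about (330,187), turned a few degrees. The retainer is at (337,258), the stops at (299,110) and (366,110), the valve on the right, and the switch and relay on the left. Next I'll refine the yaws from depth and start the free-space move.

```bash
cat >> h.py <<'E'
def cloud(cam):
    s=r.get_calibration(cam); a,d=r.capture(cam); M,o,c=T(cam)
    f=200/np.tan(np.radians(c['fov_y']/2)); v,u=np.mgrid[:400,:640]
    P=np.stack([(u-c['cx'])/f*d,(v-c['cy'])/f*d,d],-1)@M.T+o; P[d==0]=np.nan
    return a,P
def case(P,zlo=.088,zhi=.115,box=(.52,.83,-.16,.16)):
    m=(P[...,2]>zlo)&(P[...,2]<zhi)&(P[...,0]>box[0])&(P[...,0]<box[1])&(P[...,1]>box[2])&(P[...,1]<box[3])
    n,l,s,_=cv2.connectedComponentsWithStats(m.astype(np.uint8)); k=1+s[1:,4].argmax()
    q=P[l==k]; rc=cv2.minAreaRect((q[:,:2]*1000).astype(np.float32))
    return rc,np.median(q[:,2]),cv2.boxPoints(rc)
def plan(x,y,z,yaw):
    "tool-axis shift from present pose to target, and spin"
    s=r.get_state(); Rm=R.from_euler('xyz',s['eef_rot'],degrees=True).as_matrix()
    t=Rm.T@(np.array([x,y,z])-s['tcp_pos']); print('travel',t.round(4),'spin',round(-((yaw-s['eef_rot'][2]+180)%360-180),2))
E
python3 - <<'E'
from h import *
a,P=cloud('top'); rc,z,b=case(P); print(rc,z); print(b)
m=(abs(P[...,2]-.03)<.012)
# slots: dark pixels on plate
g=a.max(2); pl=cv2.inRange(P[...,2],.02,.042); 
e=cv2.createLineSegmentDetector().detect(g)[0][:,0]
M,o,c=T('top'); f=200/np.tan(np.radians(c['fov_y']/2))
def w(u,v):
    d=M@np.array([(u-c['cx'])/f,(v-c['cy'])/f,1]); t=(.03-o[2])/d[2]; return o+t*d
A=[]
for s in e:
    p,q=w(*s[:2]),w(*s[2:]); L=np.linalg.norm(p-q); an=np.degrees(np.arctan2(*(q-p)[[1,0]])); an=(an+90)%180-90
    if L>.12 and abs(an)<15 and .3<p[0]<.95 and abs(p[1])<.32: A.append((L,an,*p[:2].round(3)))
A=np.array(A); print(np.median(A[:,1]),np.average(A[:,1],weights=A[:,0]),len(A),A[:,1].std())
plan(.45,-.35,.2,-90)
E
```

```text
((651.353759765625, -1.129974365234375), (130.8626708984375, 222.7262725830078), 5.226985931396484) 0.09906726251523629
[[ 576.04913  103.80917]
 [ 596.3399  -117.99092]
 [ 726.6584  -106.06912]
 [ 706.3676   115.73097]]
1.705919048437977 1.829939646423608 29 0.9777488792252835
travel [-0.3219  0.2044  0.0266] spin -72.25
```

send_rows([
  {"travel": [0,0,0],"spin": -7},
  {"travel": [-0.01,0.02,0],"spin": -7},
  {"travel": [-0.02,0.03,0],"spin": -7},
  {"travel": [-0.02,0.03,0],"spin": -7},
  {"travel": [-0.02,0.03,0],"spin": -7},
], gripper=-1)

```text
time_s: 2.07
tcp_pos: [0.1962, -0.5146, 0.2228]
eef_rot: [179.8, -0.0, -126.5]
contact_force: [0.9, 0.6, 0.6]
gripper_width: 0.0602
```

send_rows([
  {"travel": [-0.03,0,0],"spin": -7},
  {"travel": [-0.03,0,0],"spin": -7},
  {"travel": [-0.03,0,0],"spin": -7},
  {"travel": [-0.03,0,0],"spin": -7},
  {"travel": [-0.03,0,0],"spin": -7},
])

```text
time_s: 2.48
tcp_pos: [0.2504, -0.3706, 0.2234]
eef_rot: [179.9, 0.0, -90.7]
contact_force: [0.5, 0.7, 1.2]
gripper_width: 0.0263
```

send_rows([
  {"travel": [-0.025,-0.02,0],"spin": -2.4},
  {"travel": [-0.036,-0.023,0],"spin": 0},
  {"travel": [-0.036,-0.023,0],"spin": 0},
  {"travel": [-0.036,-0.023,0],"spin": 0},
  {"travel": [-0.036,-0.023,0],"spin": 0},
])

```text
time_s: 2.9
tcp_pos: [0.353, -0.1989, 0.2255]
eef_rot: [-179.7, -0.1, -87.9]
contact_force: [0.9, -0.1, -0.5]
gripper_width: 0.0007
```

send_rows([
  {"travel": [-0.036,-0.023,0],"spin": 0},
  {"travel": [-0.036,-0.023,0],"spin": 0},
  {"travel": [-0.036,-0.023,0],"spin": 0},
  {"travel": [-0.036,-0.023,0],"spin": 0},
  {"travel": [-0.036,-0.02,0],"spin": 0},
])

```text
time_s: 3.32
tcp_pos: [0.4544, -0.0165, 0.2293]
eef_rot: [-179.2, 0.0, -87.8]
contact_force: [1.3, -1.4, 0.8]
gripper_width: 0.0003
```

send_rows([
  {"travel": [-0.03,-0.02,0],"spin": 0},
  {"travel": [-0.015,-0.01,0],"spin": 0},
  {"travel": [0,0,0],"spin": 0},
])

```text
time_s: 3.57
tcp_pos: [0.4867, 0.0387, 0.2305]
eef_rot: [-179.1, 0.1, -87.4]
contact_force: [-0.4, 0.2, -1.2]
gripper_width: 0.0002
```

```bash
python3 - <<'E'
from h import *
st(); plan(.535,.090,.057,-88.3)
E
```

```text
{'time_s': 3.5667, 'tcp_pos': [0.4867, 0.0387, 0.2305], 'eef_rot': [-179.0663, 0.0737, -87.4286], 'contact_force': [-0.423, 0.2134, -1.1745], 'moment': [0.0275, 0.1302, 0.0303], 'gripper_width': 0.0002, 'joints': [27.9587, 1.9157, -22.6438, 0.3695, -64.5658, -25.5441]}
travel [-0.0488 -0.0477  0.1744] spin 0.87
```

send_rows([
  {"travel": [-0.025,-0.025,0.02],"spin": 0.8},
  {"travel": [-0.024,-0.023,0.035],"spin": 0},
  {"travel": [0,0,0.035],"spin": 0},
  {"travel": [0,0,0.035],"spin": 0},
  {"travel": [0,0,0.025],"spin": 0},
])

```text
time_s: 3.98
tcp_pos: [0.5408, 0.0926, 0.089]
eef_rot: [-178.0, 0.5, -88.0]
contact_force: [-0.0, -0.7, 0.1]
gripper_width: 0.0004
```

send_rows([
  {"travel": [0,0,0.01],"spin": 0},
  {"travel": [0,0,0],"spin": 0},
])

```text
time_s: 4.15
tcp_pos: [0.5376, 0.0907, 0.0727]
eef_rot: [-178.5, 0.3, -88.0]
contact_force: [-0.6, -0.8, 1.4]
gripper_width: 0.0003
```

```bash
python3 - <<'E'
from h import *
st(); plan(.535,.090,.057,-88.3)
a,_=r.capture('wrist'); cv2.imwrite('pics/w1.png',a)
E
```

```text
{'time_s': 4.15, 'tcp_pos': [0.5376, 0.0907, 0.0727], 'eef_rot': [-178.5213, 0.2703, -88.0422], 'contact_force': [-0.5571, -0.8402, 1.3726], 'moment': [-0.027, 0.2381, 0.0343], 'gripper_width': 0.0003, 'joints': [30.5183, 16.3745, -28.4905, 0.6795, -43.709, -29.0494]}
travel [0.0007 0.0031 0.0156] spin 0.26
```

View pics/w1.png

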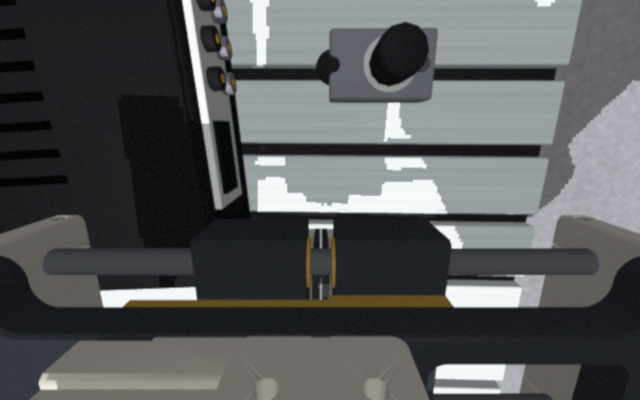

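The wrist view shows the panel edge at about (215,120) and the retainer at (385,65). The shut fingers at (320,250) are level with the bare left corner. Next I lower and feel for contact.

send_rows([
  {"travel": [0,0,0.008],"spin": 0},
  {"travel": [0,0,0.006],"spin": 0},
  {"travel": [0,-0.006,0],"spin": 0},
  {"travel": [0,-0.006,0],"spin": 0},
  {"travel": [0,-0.004,0],"spin": 0},
])

```text
time_s: 4.62
tcp_pos: [0.5575, 0.0918, 0.0636]
eef_rot: [-178.1, 0.4, -88.0]
contact_force: [0.1, -0.1, -0.6]
gripper_width: 0.0007
```

send_rows([
  {"travel": [0,-0.003,0],"spin": 0},
  {"travel": [0,-0.003,0],"spin": 0},
  {"travel": [0,-0.003,0],"spin": 0},
])

```text
time_s: 4.87
tcp_pos: [0.5694, 0.0925, 0.0657]
eef_rot: [-177.9, 0.5, -88.0]
contact_force: [0.3, -0.3, 1.5]
gripper_width: 0.0002
```

send_rows([
  {"travel": [0,-0.003,0],"spin": 0},
  {"travel": [0,-0.003,0],"spin": 0},
  {"travel": [0,-0.003,0],"spin": 0},
])

```text
time_s: 5.12
tcp_pos: [0.5771, 0.0927, 0.0657]
eef_rot: [-178.1, 0.5, -88.1]
contact_force: [-5.9, 2.4, 4.9]
gripper_width: 0.0004
```

```bash
python3 - <<'E'
from h import *
st()
E
```

```text
{'time_s': 5.1167, 'tcp_pos': [0.5771, 0.0927, 0.0657], 'eef_rot': [-178.1466, 0.5019, -88.0742], 'contact_force': [-5.9359, 2.4353, 4.8915], 'moment': [0.9143, 2.1508, 0.1432], 'gripper_width': 0.0004, 'joints': [28.5425, 19.8641, -24.2008, 0.549, -44.0547, -27.0131]}
```

send_rows([
  {"travel": [0,-0.004,0.002],"spin": 0},
  {"travel": [0,-0.004,0.002],"spin": 0},
  {"travel": [0,-0.004,0.001],"spin": 0},
  {"travel": [0,-0.004,0],"spin": 0},
])

```text
time_s: 5.45
tcp_pos: [0.5894, 0.0928, 0.0614]
eef_rot: [-178.6, 0.4, -88.1]
contact_force: [-5.9, 1.3, 3.2]
gripper_width: 0.0005
```

```bash
python3 - <<'E'
from h import *
st()
E
```

```text
{'time_s': 5.45, 'tcp_pos': [0.5894, 0.0928, 0.0614], 'eef_rot': [-178.594, 0.4282, -88.0825], 'contact_force': [-5.9061, 1.2512, 3.1751], 'moment': [0.619, 1.9414, 0.0335], 'gripper_width': 0.0005, 'joints': [27.848, 21.3695, -22.3656, 0.3261, -44.8137, -26.1641]}
```

send_rows([
  {"travel": [0,-0.004,0.001],"spin": 0},
  {"travel": [0,-0.004,0],"spin": 0},
  {"travel": [0,-0.004,0],"spin": 0},
  {"travel": [0,-0.004,0],"spin": 0},
])

```text
time_s: 5.78
tcp_pos: [0.6017, 0.0931, 0.0606]
eef_rot: [-179.1, 0.4, -88.1]
contact_force: [-5.9, 2.2, 4.8]
gripper_width: 0.0008
```

```bash
python3 - <<'E'
from h import *
st()
a,P=cloud('scene'); cv2.imwrite('pics/s2.png',a); np.save('P.npy',P)
try: print(case(P))
except Exception as e: print(e)
find('scene',['supply','front_left','front_right','rear_left','rear_right'])
E
```

```text
{'time_s': 5.7833, 'tcp_pos': [0.6017, 0.0931, 0.0606], 'eef_rot': [-179.0581, 0.3695, -88.1025], 'contact_force': [-5.8661, 2.1935, 4.8229], 'moment': [0.6843, 2.2382, 0.0423], 'gripper_width': 0.0008, 'joints': [27.2039, 22.6221, -20.3073, 0.0953, -46.0612, -25.375]}
(((671.1826782226562, -5.796089172363281), (222.04965209960938, 131.3555450439453), 87.5315933227539), np.float64(0.09964610266094065), array([[ 600.7842 , -113.88925],
       [ 732.0178 , -119.54654],
       [ 741.5812 ,  102.29707],
       [ 610.34753,  107.95436]], dtype=float32))
scene supply [(0.65, [0.6742, -0.0069, 0.0262]), (0.37, [0.7381, 0.0672, 0.0561])]
scene front_left []
scene front_right [(0.67, [0.6101, -0.0929, 0.0597])]
scene rear_left [(0.71, [0.7406, 0.0659, 0.0533])]
scene rear_right [(0.92, [0.7306, -0.0846, 0.054])]
```

View pics/s2.png

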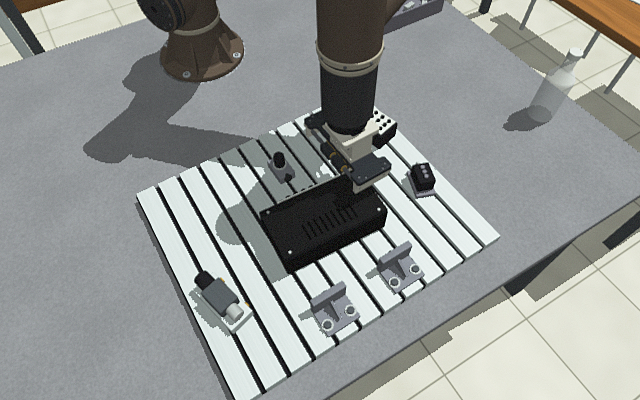

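The scene view confirms the supply now has yaw −2.5° (about −4° to the slots), with no bystander touched. I'll go over to the right corner.

send_rows([
  {"travel": [0,0.015,0],"spin": 0},
  {"travel": [0,0.02,0],"spin": 0},
  {"travel": [0,0,-0.03],"spin": 0},
  {"travel": [0,0,-0.035],"spin": 0},
  {"travel": [0.01,0,-0.01],"spin": 0},
])

```text
time_s: 6.5
tcp_pos: [0.565, 0.0808, 0.1333]
eef_rot: [-179.1, 0.2, -88.0]
contact_force: [1.1, -0.3, 0.5]
gripper_width: 0.0004
```

send_rows([
  {"travel": [0.03,0,0],"spin": 0},
  {"travel": [0.035,0,0],"spin": 0},
  {"travel": [0.035,0,0],"spin": 0},
  {"travel": [0.035,0,0],"spin": 0},
  {"travel": [0.02,0,0],"spin": 0},
])

```text
time_s: 6.92
tcp_pos: [0.5772, -0.0762, 0.1395]
eef_rot: [-178.0, 0.3, -87.5]
contact_force: [0.0, -0.0, 0.3]
gripper_width: 0.0005
```

send_rows([
  {"travel": [0.01,0,0],"spin": 0},
  {"travel": [0,0,0],"spin": 0},
])

```text
time_s: 7.08
tcp_pos: [0.5783, -0.0911, 0.1397]
eef_rot: [-177.9, 0.3, -87.7]
contact_force: [-0.6, -0.5, -0.1]
gripper_width: 0.0002
```

```bash
python3 - <<'E'
from h import *
st();plan(.568,-.097,.058,-88.3)
_,P=cloud('scene');print(case(P))
E
```

```text
{'time_s': 7.0833, 'tcp_pos': [0.5783, -0.0911, 0.1397], 'eef_rot': [-177.907, 0.3061, -87.7303], 'contact_force': [-0.6334, -0.4877, -0.0664], 'moment': [0.0856, 0.2241, 0.0289], 'gripper_width': 0.0002, 'joints': [10.163, 15.1118, -19.3141, -0.0194, -53.459, -7.8876]}
travel [0.0059 0.0135 0.0812] spin 0.57
(((671.90869140625, -5.973838806152344), (222.10765075683594, 131.50119018554688), 87.45330047607422), np.float64(0.09962263890952139), array([[ 601.2885  , -113.996445],
       [ 732.65985 , -119.83952 ],
       [ 742.5289  ,  102.04877 ],
       [ 611.15753 ,  107.891846]], dtype=float32))
```

send_rows([
  {"travel": [0.004,0.012,0],"spin": 0.5},
  {"travel": [0.002,0.003,0.025],"spin": 0},
  {"travel": [0,0,0.035],"spin": 0},
  {"travel": [0,0,0.016],"spin": 0},
  {"travel": [0,0,0.003],"spin": 0},
])

```text
time_s: 7.55
tcp_pos: [0.5678, -0.0931, 0.0607]
eef_rot: [-177.4, 0.4, -88.1]
contact_force: [0.2, 0.2, -0.4]
gripper_width: 0.0001
```

send_rows([
  {"travel": [0,-0.002,0],"spin": 0},
  {"travel": [0,-0.005,0],"spin": 0},
  {"travel": [0,-0.005,0],"spin": 0},
])

```text
time_s: 7.8
tcp_pos: [0.5791, -0.0907, 0.0617]
eef_rot: [-177.5, 0.4, -88.0]
contact_force: [-0.1, -0.9, 0.7]
gripper_width: 0.0005
```

send_rows([
  {"travel": [0,-0.004,0],"spin": 0},
  {"travel": [0,-0.003,0],"spin": 0},
  {"travel": [0,-0.003,0],"spin": 0},
])

```text
time_s: 8.05
tcp_pos: [0.5933, -0.0894, 0.0655]
eef_rot: [-177.2, 0.4, -87.9]
contact_force: [0.0, 0.4, -0.0]
gripper_width: 0.0008
```

send_rows([
  {"travel": [0.003,0.005,0.003],"spin": 0},
  {"travel": [0.007,0,0.003],"spin": 0},
  {"travel": [0,0,0],"spin": 0},
])

```text
time_s: 8.3
tcp_pos: [0.5904, -0.1, 0.06]
eef_rot: [-177.0, 0.4, -87.9]
contact_force: [-0.2, 0.5, 0.2]
gripper_width: 0.0007
```

send_rows([
  {"travel": [0.0002,-0.003,0],"spin": 0},
  {"travel": [0.0002,-0.003,0.0003],"spin": 0},
  {"travel": [0.0002,-0.003,0.0003],"spin": 0},
  {"travel": [0.0002,-0.003,0.0003],"spin": 0},
])

```text
time_s: 8.63
tcp_pos: [0.5986, -0.1023, 0.0591]
eef_rot: [-177.4, 0.4, -88.0]
contact_force: [-7.3, -0.4, 6.1]
gripper_width: 0.0003
```

send_rows([
  {"travel": [0,-0.004,0],"spin": 0},
  {"travel": [0,-0.004,0],"spin": 0},
  {"travel": [0,-0.004,0],"spin": 0},
  {"travel": [0,-0.004,0],"spin": 0},
  {"travel": [0,-0.004,0],"spin": 0},
])

```text
time_s: 9.05
tcp_pos: [0.6108, -0.1044, 0.0594]
eef_rot: [-178.4, 0.3, -88.2]
contact_force: [-7.2, -1.7, 5.4]
gripper_width: 0.0006
```

send_rows([
  {"travel": [0,-0.004,0],"spin": 0},
  {"travel": [0,-0.004,0],"spin": 0},
  {"travel": [0,-0.003,0],"spin": 0},
])

```text
time_s: 9.3
tcp_pos: [0.6173, -0.1057, 0.0594]
eef_rot: [-179.0, 0.2, -88.3]
contact_force: [-6.4, -0.5, 6.3]
gripper_width: 0.0005
```

```bash
python3 - <<'E'
from h import *
st()
_,P=cloud('scene');print(case(P))
E
```

```text
{'time_s': 9.3, 'tcp_pos': [0.6173, -0.1057, 0.0594], 'eef_rot': [-178.9916, 0.1843, -88.2618], 'contact_force': [-6.4472, -0.4998, 6.2856], 'moment': [-0.0222, 2.2391, 0.0565], 'gripper_width': 0.0005, 'joints': [8.0734, 24.0787, -17.9552, -0.0984, -46.9436, -6.2704]}
(((684.7274169921875, -4.419731140136719), (131.30970764160156, 222.62579345703125), 3.672307014465332), np.float64(0.09961490421788), array([[ 612.0778  ,  102.45941 ],
       [ 626.337   , -119.70926 ],
       [ 757.377   , -111.298874],
       [ 743.11786 ,  110.8698  ]], dtype=float32))
```

send_rows([
  {"travel": [-0.001,-0.004,0],"spin": 0},
  {"travel": [-0.001,-0.004,0],"spin": 0},
  {"travel": [-0.001,-0.004,0],"spin": 0},
  {"travel": [-0.001,-0.004,0],"spin": 0},
  {"travel": [-0.001,-0.004,0],"spin": 0},
])

```text
time_s: 9.77
tcp_pos: [0.6291, -0.1046, 0.0596]
eef_rot: [180.0, -0.0, -88.4]
contact_force: [-5.9, -3.3, 6.0]
gripper_width: 0.0008
```

send_rows([
  {"travel": [0,0.015,0],"spin": 0},
  {"travel": [0,0.02,0],"spin": 0},
  {"travel": [0,0,-0.03],"spin": 0},
  {"travel": [0,0,-0.035],"spin": 0},
  {"travel": [-0.01,0,-0.01],"spin": 0},
])

```text
time_s: 10.18
tcp_pos: [0.5905, -0.0973, 0.1318]
eef_rot: [179.4, -0.1, -88.5]
contact_force: [1.2, 0.7, 0.6]
gripper_width: 0.0002
```

send_rows([
  {"travel": [-0.03,0,0],"spin": 0},
  {"travel": [-0.035,0,0],"spin": 0},
  {"travel": [-0.035,0,0],"spin": 0},
  {"travel": [-0.035,0,0],"spin": 0},
  {"travel": [-0.02,0,0],"spin": 0},
])

```text
time_s: 10.6
tcp_pos: [0.5908, 0.0614, 0.1372]
eef_rot: [180.0, -0.0, -89.0]
contact_force: [0.6, -0.9, 0.6]
gripper_width: 0.0002
```

send_rows([
  {"travel": [-0.01,0,0],"spin": 0},
  {"travel": [0,0,0],"spin": 0},
])

```text
time_s: 10.77
tcp_pos: [0.5912, 0.0764, 0.1375]
eef_rot: [-179.9, 0.0, -88.7]
contact_force: [0.5, -0.1, 0.2]
gripper_width: 0.0008
```

```bash
cat >> h.py <<'E'
def look(k,back=.03,yaw=-88.3):
    "k=+1 left, -1 right: print case yaw and the shift to a pre-push pose"
    st(); _,P=cloud('scene'); rc,z,b=case(P)
    c=np.array(rc[0])/1000; (a0,b0),t=rc[1],rc[2]
    if a0>b0: t-=90
    x=np.array([np.cos(np.radians(t)),np.sin(np.radians(t))]); y=np.array([-x[1],x[0]])
    fr=c-x*(.0655-.011); bk=c+x*.0655
    print('yaw',round(t,2),'rel',round(t-1.75,2),'c',c.round(4),'rearL',(bk+.075*y).round(4),'rearR',(bk-.075*y).round(4))
    p=fr+k*.093*y; print('pt',p.round(4)); plan(p[0]-.0175-back,p[1],.058,yaw)
E
python3 - <<'E'
from h import *
look(1)
E
```

```text
{'time_s': 10.7667, 'tcp_pos': [0.5912, 0.0764, 0.1375], 'eef_rot': [-179.9315, 0.02, -88.6936], 'contact_force': [0.4997, -0.1178, 0.2251], 'moment': [-0.0474, 0.0811, 0.0091], 'gripper_width': 0.0008, 'joints': [26.1402, 17.2683, -16.5167, 0.0127, -56.1445, -24.8409]}
yaw 6.33 rel 4.58 c [ 0.6923 -0.0009] rearL [0.7492 0.0808] rearR [ 0.7657 -0.0683]
pt [0.6279 0.0855]
travel [-0.0101  0.0106  0.0794] spin -0.41
```

send_rows([
  {"travel": [-0.008,0.01,0],"spin": -0.4},
  {"travel": [-0.003,0.001,0.025],"spin": 0},
  {"travel": [0,0,0.035],"spin": 0},
  {"travel": [0,0,0.016],"spin": 0},
  {"travel": [0,0,0.002],"spin": 0},
])

```text
time_s: 11.23
tcp_pos: [0.5805, 0.084, 0.0594]
eef_rot: [-179.6, 0.1, -88.5]
contact_force: [0.4, -0.0, -0.4]
gripper_width: 0.0008
```

send_rows([
  {"travel": [0,-0.006,0],"spin": 0},
  {"travel": [0,-0.007,0],"spin": 0},
  {"travel": [0,-0.007,0],"spin": 0},
])

```text
time_s: 11.48
tcp_pos: [0.6004, 0.0823, 0.0602]
eef_rot: [-179.8, 0.1, -88.5]
contact_force: [-0.2, -0.1, -0.1]
gripper_width: 0.0003
```

send_rows([
  {"travel": [0,-0.003,0],"spin": 0},
  {"travel": [0,-0.003,0],"spin": 0},
  {"travel": [0,-0.003,0],"spin": 0},
])

```text
time_s: 11.73
tcp_pos: [0.6125, 0.0823, 0.0626]
eef_rot: [-179.6, 0.1, -88.6]
contact_force: [-3.6, 1.2, -0.5]
gripper_width: -0.0002
```

send_rows([
  {"travel": [-0.0005,-0.004,0.001],"spin": 0},
  {"travel": [-0.0005,-0.004,0.001],"spin": 0},
  {"travel": [0,-0.004,0.001],"spin": 0},
  {"travel": [0,-0.004,0],"spin": 0},
  {"travel": [0,-0.004,0],"spin": 0},
])

```text
time_s: 12.15
tcp_pos: [0.63, 0.0841, 0.0618]
eef_rot: [-179.9, 0.1, -88.6]
contact_force: [-3.5, 0.9, -1.2]
gripper_width: 0.0004
```

send_rows([
  {"travel": [0,-0.004,0],"spin": 0},
  {"travel": [0,-0.004,0],"spin": 0},
  {"travel": [0,-0.004,0],"spin": 0},
  {"travel": [0,-0.004,0],"spin": 0},
])

```text
time_s: 12.48
tcp_pos: [0.6458, 0.0847, 0.0617]
eef_rot: [179.9, 0.1, -88.6]
contact_force: [-4.6, 0.3, 2.2]
gripper_width: 0.0004
```

```bash
python3 - <<'E'
from h import *
look(1)
E
```

```text
{'time_s': 12.4833, 'tcp_pos': [0.6458, 0.0847, 0.0617], 'eef_rot': [179.8822, 0.1217, -88.6284], 'contact_force': [-4.5702, 0.2804, 2.2083], 'moment': [0.4733, 1.7141, 0.0401], 'gripper_width': 0.0004, 'joints': [24.5037, 26.4339, -13.4436, -0.2059, -50.1832, -23.0]}
yaw -2.39 rel -4.14 c [ 0.7166 -0.0071] rearL [0.7851 0.0651] rearR [ 0.7789 -0.0847]
pt [0.666  0.0881]
travel [-0.0041  0.028   0.0038] spin -0.32
```

send_rows([
  {"travel": [0,0.015,0],"spin": 0},
  {"travel": [0,0.02,0],"spin": 0},
  {"travel": [0,0,-0.03],"spin": 0},
  {"travel": [0,0,-0.035],"spin": 0},
  {"travel": [0.01,0,-0.01],"spin": 0},
])

```text
time_s: 12.95
tcp_pos: [0.6138, 0.0736, 0.1358]
eef_rot: [180.0, -0.0, -88.6]
contact_force: [1.3, -0.2, 0.6]
gripper_width: 0.0005
```

send_rows([
  {"travel": [0.03,0,0],"spin": 0},
  {"travel": [0.035,0,0],"spin": 0},
  {"travel": [0.035,0,0],"spin": 0},
  {"travel": [0.035,0,0],"spin": 0},
  {"travel": [0.02,0,0],"spin": 0},
])

```text
time_s: 13.37
tcp_pos: [0.6279, -0.0834, 0.1451]
eef_rot: [-178.7, 0.0, -88.0]
contact_force: [1.0, 0.2, -1.1]
gripper_width: 0.0004
```

send_rows([
  {"travel": [0.01,0,0],"spin": 0},
  {"travel": [0,0,0],"spin": 0},
])

```text
time_s: 13.53
tcp_pos: [0.6301, -0.0987, 0.1462]
eef_rot: [-178.5, -0.0, -88.3]
contact_force: [-0.2, 0.1, -0.9]
gripper_width: 0.0006
```

```bash
python3 - <<'E'
from h import *
look(-1,.02)
E
```

```text
{'time_s': 13.5333, 'tcp_pos': [0.6301, -0.0987, 0.1462], 'eef_rot': [-178.4662, -0.0124, -88.2501], 'contact_force': [-0.2444, 0.086, -0.9066], 'moment': [0.0408, 0.1731, -0.0023], 'gripper_width': 0.0006, 'joints': [8.7207, 19.6219, -11.8485, 0.2366, -57.0089, -7.0968]}
yaw -2.72 rel -4.47 c [ 0.7173 -0.0069] rearL [0.7862 0.0649] rearR [ 0.7791 -0.085 ]
pt [ 0.6584 -0.0973]
travel [-0.0009  0.0116  0.0879] spin 0.06
```

send_rows([
  {"travel": [0.002,0.012,0],"spin": 0},
  {"travel": [0.002,0,0.03],"spin": 0},
  {"travel": [0,0,0.035],"spin": 0},
  {"travel": [0,0,0.018],"spin": 0},
  {"travel": [0,0,0.003],"spin": 0},
])

```text
time_s: 14.0
tcp_pos: [0.6264, -0.0982, 0.0617]
eef_rot: [-177.7, -0.0, -88.1]
contact_force: [0.1, 0.3, 0.3]
gripper_width: 0.0002
```

send_rows([
  {"travel": [0.001,-0.003,0.001],"spin": 0},
  {"travel": [0.001,-0.005,0],"spin": 0},
  {"travel": [0,-0.005,0],"spin": 0},
])

```text
time_s: 14.25
tcp_pos: [0.6405, -0.0974, 0.0617]
eef_rot: [-177.8, -0.0, -87.9]
contact_force: [-3.4, -1.9, -0.5]
gripper_width: 0.0007
```

send_rows([
  {"travel": [0,-0.003,0],"spin": 0},
  {"travel": [0,-0.003,0],"spin": 0},
  {"travel": [0,-0.003,0],"spin": 0},
])

```text
time_s: 14.5
tcp_pos: [0.6504, -0.0969, 0.064]
eef_rot: [-177.8, -0.0, -87.9]
contact_force: [-3.8, -1.0, -1.2]
gripper_width: 0.0005
```

send_rows([
  {"travel": [0.0005,-0.003,0.001],"spin": 0},
  {"travel": [0.0005,-0.003,0.001],"spin": 0},
  {"travel": [0,-0.002,0.0005],"spin": 0},
])

```text
time_s: 14.75
tcp_pos: [0.6583, -0.0984, 0.064]
eef_rot: [-177.9, -0.1, -87.9]
contact_force: [-3.1, -1.6, 1.0]
gripper_width: 0.0006
```

send_rows([
  {"travel": [0,-0.002,0],"spin": 0},
  {"travel": [0,-0.002,0],"spin": 0},
])

```text
time_s: 14.92
tcp_pos: [0.6623, -0.0986, 0.0644]
eef_rot: [-177.9, -0.1, -87.9]
contact_force: [-2.9, -0.9, -1.5]
gripper_width: 0.0002
```

```bash
python3 - <<'E'
from h import *
look(-1,.02)
E
```

```text
{'time_s': 14.9167, 'tcp_pos': [0.6623, -0.0986, 0.0644], 'eef_rot': [-177.9142, -0.0588, -87.9257], 'contact_force': [-2.8864, -0.8692, -1.5358], 'moment': [-0.2319, 1.2904, 0.0055], 'gripper_width': 0.0002, 'joints': [8.3432, 26.5959, -13.0114, 0.3831, -48.3264, -6.5174]}
yaw 2.97 rel 1.22 c [ 0.7297 -0.0044] rearL [0.7912 0.0739] rearR [ 0.799  -0.0759]
pt [ 0.6801 -0.1001]
travel [0.0007 0.0204 0.0056] spin 0.38
```

send_rows([
  {"travel": [0,-0.0015,0.001],"spin": 0},
  {"travel": [0,-0.0015,0.001],"spin": 0},
])

```text
time_s: 15.13
tcp_pos: [0.6644, -0.099, 0.0635]
eef_rot: [-178.0, -0.1, -87.9]
contact_force: [-13.5, 1.4, 12.8]
gripper_width: 0.0005
```

send_rows([
  {"travel": [0,-0.0015,0],"spin": 0},
])

```text
time_s: 15.22
tcp_pos: [0.6643, -0.0991, 0.0637]
eef_rot: [-178.2, -0.1, -87.9]
contact_force: [-9.6, 0.1, 2.7]
gripper_width: 0.0005
```

send_rows([
  {"travel": [0,-0.0015,0],"spin": 0},
])

```text
time_s: 15.3
tcp_pos: [0.6642, -0.0991, 0.0637]
eef_rot: [-178.4, -0.1, -87.9]
contact_force: [-8.2, 0.1, 3.8]
gripper_width: 0.0005
```

send_rows([
  {"travel": [0,0.015,0],"spin": 0},
  {"travel": [0,0.02,0],"spin": 0},
  {"travel": [0,0,-0.03],"spin": 0},
  {"travel": [0,0,-0.035],"spin": 0},
  {"travel": [-0.01,0,-0.01],"spin": 0},
])

```text
time_s: 15.72
tcp_pos: [0.6276, -0.0905, 0.1375]
eef_rot: [-178.3, -0.1, -87.9]
contact_force: [1.0, 0.8, 0.5]
gripper_width: 0.0004
```

send_rows([
  {"travel": [-0.03,0,0],"spin": 0},
  {"travel": [-0.035,0,0],"spin": 0},
  {"travel": [-0.035,0,0],"spin": 0},
  {"travel": [-0.035,0,0],"spin": 0},
  {"travel": [-0.02,0,0],"spin": 0},
])

```text
time_s: 16.13
tcp_pos: [0.6317, 0.0698, 0.1478]
eef_rot: [-176.8, 0.2, -88.2]
contact_force: [0.4, 0.1, -0.2]
gripper_width: 0.0003
```

send_rows([
  {"travel": [-0.01,0,0],"spin": 0},
  {"travel": [0,0,0],"spin": 0},
])

```text
time_s: 16.3
tcp_pos: [0.6337, 0.086, 0.1496]
eef_rot: [-176.5, 0.3, -87.9]
contact_force: [0.2, -0.9, -0.2]
gripper_width: 0.0002
```

```bash
python3 - <<'E'
from h import *
look(1,.02)
E
```

```text
{'time_s': 16.3, 'tcp_pos': [0.6337, 0.086, 0.1496], 'eef_rot': [-176.4826, 0.2872, -87.8955], 'contact_force': [0.1882, -0.9142, -0.172], 'moment': [-0.0827, 0.2859, -0.0149], 'gripper_width': 0.0002, 'joints': [25.8893, 18.4595, -13.6644, 1.4185, -54.5495, -24.5829]}
yaw 3.47 rel 1.72 c [ 0.7308 -0.0047] rearL [0.7916 0.0741] rearR [ 0.8007 -0.0756]
pt [0.6708 0.0849]
travel [0.0007 0.006  0.0914] spin 0.39
```

send_rows([
  {"travel": [0,0.006,0],"spin": 0.4},
  {"travel": [0,0,0.032],"spin": 0},
  {"travel": [0,0,0.036],"spin": 0},
  {"travel": [0,0,0.018],"spin": 0},
  {"travel": [0,0,0.003],"spin": 0},
])

```text
time_s: 16.77
tcp_pos: [0.6362, 0.0821, 0.062]
eef_rot: [-175.9, 0.5, -88.6]
contact_force: [-0.8, -0.1, -0.1]
gripper_width: 0.0004
```

send_rows([
  {"travel": [0,-0.003,0.002],"spin": 0},
  {"travel": [0,-0.005,0],"spin": 0},
  {"travel": [0,-0.005,0],"spin": 0},
])

```text
time_s: 17.02
tcp_pos: [0.6491, 0.0794, 0.0612]
eef_rot: [-176.0, 0.4, -88.8]
contact_force: [-0.0, -0.1, -0.0]
gripper_width: 0.0003
```

send_rows([
  {"travel": [0,-0.002,0],"spin": 0},
  {"travel": [0,-0.002,0],"spin": 0},
])

```text
time_s: 17.18
tcp_pos: [0.6555, 0.0792, 0.064]
eef_rot: [-175.8, 0.5, -88.8]
contact_force: [-3.4, 1.0, -1.9]
gripper_width: 0.0002
```

send_rows([
  {"travel": [-0.002,0.003,0.001],"spin": -0.3},
  {"travel": [-0.004,0,0.002],"spin": 0},
  {"travel": [0,-0.002,0.001],"spin": 0},
  {"travel": [0,-0.002,0],"spin": 0},
])

```text
time_s: 17.52
tcp_pos: [0.6567, 0.0863, 0.0622]
eef_rot: [-175.7, 0.5, -88.5]
contact_force: [-5.4, 1.6, 1.6]
gripper_width: 0.0003
```

send_rows([
  {"travel": [0,-0.002,0],"spin": 0},
  {"travel": [0,-0.0015,0],"spin": 0},
])

```text
time_s: 17.68
tcp_pos: [0.6578, 0.0867, 0.0622]
eef_rot: [-176.0, 0.5, -88.5]
contact_force: [-6.8, 0.5, 4.9]
gripper_width: 0.0007
```

send_rows([
  {"travel": [0,-0.0015,0],"spin": 0},
])

```text
time_s: 17.77
tcp_pos: [0.6581, 0.0868, 0.0622]
eef_rot: [-176.1, 0.5, -88.5]
contact_force: [-6.3, 1.2, 5.4]
gripper_width: 0.0003
```

send_rows([
  {"travel": [0,-0.0015,0],"spin": 0},
])

```text
time_s: 17.85
tcp_pos: [0.6583, 0.0869, 0.0623]
eef_rot: [-176.2, 0.5, -88.5]
contact_force: [-6.6, 0.3, 4.4]
gripper_width: 0.0005
```

send_rows([
  {"travel": [0,-0.0025,0],"spin": 0},
  {"travel": [0,-0.0025,0],"spin": 0},
])

```text
time_s: 18.02
tcp_pos: [0.6593, 0.0872, 0.0623]
eef_rot: [-176.6, 0.4, -88.5]
contact_force: [-15.8, 2.6, 10.7]
gripper_width: 0.0003
```

send_rows([
  {"travel": [0,-0.0025,0],"spin": 0},
  {"travel": [0,-0.0025,0],"spin": 0},
])

```text
time_s: 18.18
tcp_pos: [0.659, 0.0871, 0.0625]
eef_rot: [-177.2, 0.3, -88.4]
contact_force: [-11.8, 2.0, 8.0]
gripper_width: 0.0006
```

```bash
python3 - <<'E'
from h import *
look(1,.02)
E
```

```text
{'time_s': 18.1833, 'tcp_pos': [0.659, 0.0871, 0.0625], 'eef_rot': [-177.1525, 0.3197, -88.446], 'contact_force': [-11.8029, 1.9535, 7.9923], 'moment': [0.6389, 4.1223, 0.0761], 'gripper_width': 0.0006, 'joints': [24.79, 25.9297, -14.8296, 1.1436, -46.5037, -24.0112]}
yaw 1.58 rel -0.17 c [ 0.7332 -0.005 ] rearL [0.7966 0.0718] rearR [ 0.8008 -0.0781]
pt [0.6762 0.0865]
travel [0.0001 0.0205 0.0035] spin -0.15
```

send_rows([
  {"travel": [0,0.015,0],"spin": 0},
  {"travel": [0,0.02,0],"spin": 0},
  {"travel": [0,0,-0.03],"spin": 0},
  {"travel": [0,0,-0.035],"spin": 0},
  {"travel": [0.01,0,-0.01],"spin": 0},
])

```text
time_s: 18.65
tcp_pos: [0.6167, 0.0764, 0.1338]
eef_rot: [-177.6, 0.1, -88.3]
contact_force: [0.9, 0.7, 0.5]
gripper_width: 0.0002
```

send_rows([
  {"travel": [0.03,0,0],"spin": 0},
  {"travel": [0.035,0,0],"spin": 0},
  {"travel": [0.035,0,0],"spin": 0},
  {"travel": [0.035,0,0],"spin": 0},
  {"travel": [0.02,0,0],"spin": 0},
])

```text
time_s: 19.07
tcp_pos: [0.6272, -0.0786, 0.1412]
eef_rot: [-176.7, 0.3, -87.6]
contact_force: [-0.2, -0.4, -0.6]
gripper_width: 0.0001
```

send_rows([
  {"travel": [0.01,0,0],"spin": 0},
  {"travel": [0,0,0],"spin": 0},
])

```text
time_s: 19.23
tcp_pos: [0.628, -0.0931, 0.1418]
eef_rot: [-176.6, 0.3, -87.9]
contact_force: [0.1, 1.2, 0.6]
gripper_width: 0.0003
```

```bash
python3 - <<'E'
from h import *
look(-1,.02)
E
```

```text
{'time_s': 19.2333, 'tcp_pos': [0.628, -0.0931, 0.1418], 'eef_rot': [-176.6221, 0.2507, -87.8567], 'contact_force': [0.095, 1.1722, 0.5929], 'moment': [0.0638, 0.2597, -0.0398], 'gripper_width': 0.0003, 'joints': [9.2602, 18.6143, -14.0754, 0.2102, -53.9275, -7.243]}
yaw 1.67 rel -0.08 c [ 0.7331 -0.0048] rearL [0.7964 0.0721] rearR [ 0.8008 -0.0779]
pt [ 0.6814 -0.0993]
travel [ 0.0081 -0.0105  0.0845] spin 0.46
```

send_rows([
  {"travel": [0.005,0,0],"spin": 0.4},
  {"travel": [0.004,0,0.03],"spin": 0},
  {"travel": [0,0,0.034],"spin": 0},
  {"travel": [0,0,0.016],"spin": 0},
  {"travel": [0,0,0.002],"spin": 0},
])

```text
time_s: 19.7
tcp_pos: [0.6374, -0.0968, 0.0609]
eef_rot: [-176.1, 0.3, -88.1]
contact_force: [-0.5, -0.3, 0.5]
gripper_width: 0.0006
```

send_rows([
  {"travel": [0.001,-0.005,0.001],"spin": 0},
  {"travel": [0.001,-0.006,0.001],"spin": 0},
  {"travel": [0,-0.005,0.001],"spin": 0},
])

```text
time_s: 19.95
tcp_pos: [0.6546, -0.0961, 0.0595]
eef_rot: [-176.2, 0.3, -87.9]
contact_force: [-0.5, 0.4, 0.9]
gripper_width: 0.0004
```

send_rows([
  {"travel": [0,-0.003,0],"spin": 0},
  {"travel": [0,-0.002,0],"spin": 0},
])

```text
time_s: 20.12
tcp_pos: [0.6627, -0.0953, 0.062]
eef_rot: [-176.0, 0.3, -87.8]
contact_force: [-0.5, -0.4, 0.1]
gripper_width: 0.0006
```

send_rows([
  {"travel": [0,-0.0015,0],"spin": 0},
  {"travel": [0,-0.0015,0],"spin": 0},
])

```text
time_s: 20.28
tcp_pos: [0.6651, -0.0952, 0.0629]
eef_rot: [-176.1, 0.3, -87.8]
contact_force: [-9.0, -0.0, 0.5]
gripper_width: 0.0002
```

send_rows([
  {"travel": [0,-0.0015,0],"spin": 0},
  {"travel": [0,-0.0015,0],"spin": 0},
])

```text
time_s: 20.45
tcp_pos: [0.6648, -0.0952, 0.063]
eef_rot: [-176.4, 0.3, -87.9]
contact_force: [-6.1, 1.6, 2.6]
gripper_width: 0.0007
```

send_rows([
  {"travel": [0,-0.0025,0],"spin": 0},
])

```text
time_s: 20.53
tcp_pos: [0.6648, -0.0952, 0.0629]
eef_rot: [-176.7, 0.4, -88.0]
contact_force: [-11.0, 2.7, 6.3]
gripper_width: 0.0004
```

send_rows([
  {"travel": [0,-0.0025,0],"spin": 0},
])

```text
time_s: 20.62
tcp_pos: [0.6646, -0.0952, 0.063]
eef_rot: [-176.9, 0.4, -88.0]
contact_force: [-9.6, 2.5, 6.4]
gripper_width: 0.0003
```

send_rows([
  {"travel": [0,0.015,0],"spin": 0},
  {"travel": [0,0.02,0],"spin": 0},
  {"travel": [0,0,-0.03],"spin": 0},
  {"travel": [0,0,-0.035],"spin": 0},
  {"travel": [-0.01,0,-0.01],"spin": 0},
])

```text
time_s: 21.03
tcp_pos: [0.6208, -0.0886, 0.1356]
eef_rot: [-177.3, 0.4, -88.1]
contact_force: [2.0, -0.4, 0.3]
gripper_width: 0.0004
```

send_rows([
  {"travel": [-0.03,0,0],"spin": 0},
  {"travel": [-0.035,0,0],"spin": 0},
  {"travel": [-0.035,0,0],"spin": 0},
  {"travel": [-0.035,0,0],"spin": 0},
  {"travel": [-0.02,0,0],"spin": 0},
])

```text
time_s: 21.45
tcp_pos: [0.6199, 0.0692, 0.1463]
eef_rot: [-176.4, 0.5, -88.6]
contact_force: [0.3, -0.6, 0.7]
gripper_width: 0.0003
```

send_rows([
  {"travel": [-0.01,0,0],"spin": 0},
  {"travel": [0,0,0],"spin": 0},
])

```text
time_s: 21.62
tcp_pos: [0.6204, 0.0842, 0.1481]
eef_rot: [-176.2, 0.6, -88.3]
contact_force: [0.4, -0.9, 0.2]
gripper_width: 0.0004
```

```bash
python3 - <<'E'
from h import *
look(1,.02)
E
```

```text
{'time_s': 21.6167, 'tcp_pos': [0.6204, 0.0842, 0.1481], 'eef_rot': [-176.2186, 0.6249, -88.3127], 'contact_force': [0.383, -0.9031, 0.2212], 'moment': [-0.0927, 0.2842, -0.032], 'gripper_width': 0.0004, 'joints': [26.2019, 17.1947, -15.695, 1.2462, -53.4169, -25.2457]}
yaw 1.76 rel 0.01 c [ 0.7327 -0.0044] rearL [0.7958 0.0726] rearR [ 0.8004 -0.0774]
pt [0.6753 0.0869]
travel [-0.002  -0.0116  0.091 ] spin -0.03
```

send_rows([
  {"travel": [-0.004,0,0],"spin": 0},
  {"travel": [-0.003,0,0.032],"spin": 0},
  {"travel": [0,0,0.036],"spin": 0},
  {"travel": [0,0,0.018],"spin": 0},
  {"travel": [0,0,0.003],"spin": 0},
])

```text
time_s: 22.08
tcp_pos: [0.6296, 0.0886, 0.0609]
eef_rot: [-175.7, 0.8, -88.6]
contact_force: [-0.4, 0.5, 0.1]
gripper_width: 0.0004
```

send_rows([
  {"travel": [-0.001,-0.006,0.001],"spin": 0},
  {"travel": [-0.001,-0.007,0.001],"spin": 0},
  {"travel": [0,-0.006,0.001],"spin": 0},
])

```text
time_s: 22.33
tcp_pos: [0.6495, 0.0886, 0.0597]
eef_rot: [-175.8, 0.7, -88.7]
contact_force: [0.1, -0.6, -0.7]
gripper_width: 0.0005
```

send_rows([
  {"travel": [0,-0.003,0],"spin": 0},
  {"travel": [0,-0.001,0],"spin": 0},
])

```text
time_s: 22.5
tcp_pos: [0.6569, 0.0887, 0.0623]
eef_rot: [-175.6, 0.8, -88.7]
contact_force: [0.1, -0.4, 0.2]
gripper_width: 0.0005
```

send_rows([
  {"travel": [0,-0.0015,0],"spin": 0},
  {"travel": [0,-0.0015,0],"spin": 0},
])

```text
time_s: 22.67
tcp_pos: [0.6599, 0.0888, 0.0635]
eef_rot: [-175.6, 0.8, -88.8]
contact_force: [-8.3, 3.7, 0.1]
gripper_width: 0.0005
```

send_rows([
  {"travel": [0,-0.0015,0],"spin": 0},
  {"travel": [0,-0.0015,0],"spin": 0},
])

```text
time_s: 22.83
tcp_pos: [0.6597, 0.0889, 0.0635]
eef_rot: [-175.9, 0.8, -88.8]
contact_force: [-6.8, 1.6, 2.4]
gripper_width: 0.0003
```

send_rows([
  {"travel": [0,-0.0025,0],"spin": 0},
])

```text
time_s: 22.92
tcp_pos: [0.6597, 0.0888, 0.0635]
eef_rot: [-176.2, 0.8, -88.8]
contact_force: [-12.3, 3.3, 6.8]
gripper_width: 0.0002
```

send_rows([
  {"travel": [0,-0.0025,0],"spin": 0},
])

```text
time_s: 23.0
tcp_pos: [0.6596, 0.0888, 0.0636]
eef_rot: [-176.4, 0.8, -88.8]
contact_force: [-10.2, 2.6, 5.6]
gripper_width: 0.0002
```

Both corners are seated by feel: no movement under about 12 N and yaw equals the slot direction. Next is the retainer.

send_rows([
  {"travel": [0,0.015,0],"spin": 0},
  {"travel": [0,0.02,0],"spin": 0},
  {"travel": [0,0,-0.03],"spin": 0},
  {"travel": [0,0,-0.035],"spin": 0},
  {"travel": [0,0.01,-0.02],"spin": 0},
])

```text
time_s: 23.42
tcp_pos: [0.6047, 0.086, 0.1435]
eef_rot: [-177.0, 0.6, -88.8]
contact_force: [0.2, 0.8, 0.2]
gripper_width: 0.0004
```

send_rows([
  {"travel": [0.01,0.03,0],"spin": -0.5},
  {"travel": [0.025,0.035,0],"spin": 0},
  {"travel": [0.025,0.035,0],"spin": 0},
  {"travel": [0.025,0.035,0],"spin": 0},
  {"travel": [0.015,0.02,0],"spin": 0},
])

```text
time_s: 23.83
tcp_pos: [0.4552, -0.0161, 0.1407]
eef_rot: [-176.0, 0.8, -87.9]
contact_force: [-0.0, -0.7, -0.0]
gripper_width: 0.0005
```

send_rows([
  {"travel": [0,0,0],"spin": 0},
  {"travel": [0,0,0],"spin": 0},
])

```text
time_s: 24.0
tcp_pos: [0.4504, -0.019, 0.1418]
eef_rot: [-175.9, 0.9, -88.0]
contact_force: [0.0, 0.5, -0.3]
gripper_width: 0.0004
```

```bash
python3 - <<'E'
from h import *
look(1)
a,P=cloud('top'); 
for nm in ['top','scene']:
    if nm=='scene': a,P=cloud('scene')
    q=P[(P[...,2]>.075)&(P[...,2]<.095)&(abs(P[...,0]-.5)<.04)&(abs(P[...,1]+.012)<.04)]
    print(nm,len(q),q.mean(0).round(4) if len(q) else '', (q.min(0),q.max(0)) if len(q) else '')
find('scene',['retainer_grip','retainer_nose','retainer']);find('top',['retainer_grip','retainer_nose','retainer'])
plan(.445,-.014,.064,-88.3)
E
```

```text
{'time_s': 24.0, 'tcp_pos': [0.4504, -0.019, 0.1418], 'eef_rot': [-175.9375, 0.8948, -88.0394], 'contact_force': [0.0258, 0.4769, -0.2556], 'moment': [0.0309, 0.2608, -0.0104], 'gripper_width': 0.0004, 'joints': [23.3648, 0.99, -36.7487, 0.8731, -48.1559, -21.9951]}
yaw 1.58 rel -0.17 c [ 0.7335 -0.0047] rearL [0.7969 0.0721] rearR [ 0.801  -0.0778]
pt [0.6764 0.0868]
travel [-0.0981 -0.1755  0.0979] spin 0.26
top 0  
scene 109 [ 0.5055 -0.0149  0.0853] (array([ 0.49226158, -0.02522002,  0.07504723]), array([ 0.51642463, -0.00218987,  0.09052554]))
scene retainer_grip [(0.65, [0.507, -0.0135, 0.0673])]
scene retainer_nose [(0.78, [0.544, -0.0115, 0.0437])]
scene retainer [(0.7, [0.5423, -0.0115, 0.0304])]
top retainer_grip [(0.31, [0.7991, -0.0789, 0.0273])]
top retainer_nose []
top retainer []
travel [-0.0032  0.0113  0.076 ] spin 0.31
```

send_rows([
  {"travel": [-0.004,0.004,0],"spin": 0.3},
  {"travel": [0,0.003,0.03],"spin": 0},
  {"travel": [0,0,0.03],"spin": 0},
  {"travel": [0,0,0.012],"spin": 0},
  {"travel": [0,0,0.002],"spin": 0},
])

```text
time_s: 24.87
tcp_pos: [0.4511, -0.0108, 0.0655]
eef_rot: [-175.8, 0.9, -88.3]
contact_force: [0.7, 0.3, -0.3]
gripper_width: 0.0006
```

send_rows([
  {"travel": [0,-0.004,0],"spin": 0},
  {"travel": [0,-0.005,0],"spin": 0},
  {"travel": [0,-0.005,0],"spin": 0},
])

```text
time_s: 25.12
tcp_pos: [0.4649, -0.0101, 0.0666]
eef_rot: [-176.0, 0.9, -88.3]
contact_force: [0.3, 0.3, -0.5]
gripper_width: 0.0004
```

```bash
python3 - <<'E'
from h import *
st(); a,_=r.capture('scene'); cv2.imwrite('pics/s3.png',cv2.resize(a[90:290,180:480],None,fx=2,fy=2))
E
```

```text
{'time_s': 25.1167, 'tcp_pos': [0.4649, -0.0101, 0.0666], 'eef_rot': [-175.966, 0.8795, -88.3027], 'contact_force': [0.3242, 0.2741, -0.4624], 'moment': [0.0088, 0.3502, 0.056], 'gripper_width': 0.0004, 'joints': [23.7362, 8.654, -40.828, 1.1769, -36.4547, -22.9917]}
```

View pics/s3.png

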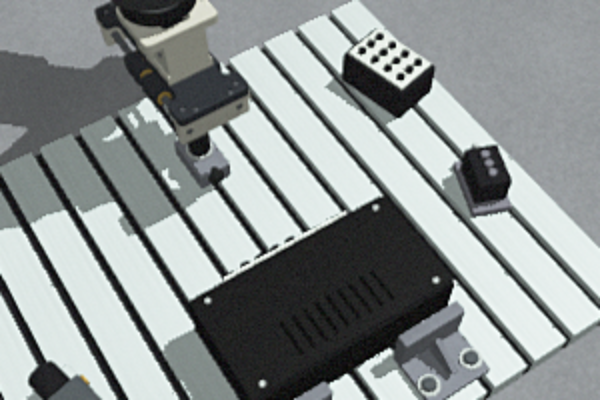

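The picture shows the fingers behind the retainer's grip at (200,140), the supply against the stop at (435,345), and the bystanders untouched.

send_rows([
  {"travel": [0.003,-0.002,0],"spin": 0},
  {"travel": [0,-0.003,0],"spin": 0},
  {"travel": [0,-0.003,0],"spin": 0},
  {"travel": [0,-0.003,0],"spin": 0},
])

```text
time_s: 25.5
tcp_pos: [0.4783, -0.0126, 0.0695]
eef_rot: [-175.8, 1.0, -88.4]
contact_force: [-5.9, 3.6, -1.3]
gripper_width: 0.0004
```

send_rows([
  {"travel": [0,-0.004,0],"spin": 0},
  {"travel": [0,-0.004,0],"spin": 0},
  {"travel": [0,-0.004,0],"spin": 0},
])

```text
time_s: 25.75
tcp_pos: [0.4865, -0.013, 0.0693]
eef_rot: [-176.3, 1.0, -88.5]
contact_force: [-5.6, 2.4, 2.3]
gripper_width: 0.0005
```

send_rows([
  {"travel": [0,-0.005,0],"spin": 0},
  {"travel": [0,-0.005,0],"spin": 0},
  {"travel": [0,-0.005,0],"spin": 0},
  {"travel": [0,-0.005,0],"spin": 0},
])

```text
time_s: 26.08
tcp_pos: [0.5015, -0.0131, 0.0693]
eef_rot: [-176.9, 1.0, -88.7]
contact_force: [-5.4, 3.3, 2.3]
gripper_width: 0.0005
```

send_rows([
  {"travel": [0,-0.006,0],"spin": 0},
  {"travel": [0,-0.006,0],"spin": 0},
  {"travel": [0,-0.006,0],"spin": 0},
  {"travel": [0,-0.006,0],"spin": 0},
  {"travel": [0,-0.006,0],"spin": 0},
])

```text
time_s: 26.5
tcp_pos: [0.5253, -0.0131, 0.0692]
eef_rot: [-177.6, 1.0, -88.8]
contact_force: [-4.5, 2.1, 2.4]
gripper_width: 0.0004
```

send_rows([
  {"travel": [0,-0.006,0],"spin": 0},
  {"travel": [0,-0.006,0],"spin": 0},
  {"travel": [0,-0.006,0],"spin": 0},
  {"travel": [0,-0.006,0],"spin": 0},
  {"travel": [0,-0.006,0],"spin": 0},
])

```text
time_s: 26.92
tcp_pos: [0.5496, -0.0131, 0.0689]
eef_rot: [-178.4, 1.0, -89.0]
contact_force: [-5.0, 2.7, 2.7]
gripper_width: 0.0006
```

send_rows([
  {"travel": [0,-0.006,0],"spin": 0},
  {"travel": [0,-0.006,0],"spin": 0},
  {"travel": [0,-0.005,0],"spin": 0},
  {"travel": [0,-0.004,0],"spin": 0},
])

```text
time_s: 27.25
tcp_pos: [0.5664, -0.0131, 0.0686]
eef_rot: [-179.0, 1.0, -89.1]
contact_force: [-5.1, 1.8, 3.4]
gripper_width: 0.0006
```

```bash
python3 - <<'E'
from h import *
look(1); find('scene',['retainer_nose','retainer'])
E
```

```text
{'time_s': 27.25, 'tcp_pos': [0.5664, -0.0131, 0.0686], 'eef_rot': [-178.991, 0.9973, -89.1025], 'contact_force': [-5.0645, 1.758, 3.3893], 'moment': [0.7013, 1.985, 0.1273], 'gripper_width': 0.0006, 'joints': [17.9975, 18.7028, -24.9223, -0.9263, -45.1209, -16.4623]}
yaw 1.82 rel 0.07 c [ 0.7332 -0.0046] rearL [0.7963 0.0724] rearR [ 0.8011 -0.0775]
pt [0.6758 0.0866]
travel [-0.0985 -0.0626  0.0134] spin -0.79
scene retainer_nose [(0.8, [0.6344, -0.011, 0.0422])]
scene retainer [(0.58, [0.6358, -0.0094, 0.0321])]
```

send_rows([
  {"travel": [-0.0005,-0.006,0],"spin": 0},
  {"travel": [-0.0005,-0.006,0],"spin": 0},
  {"travel": [-0.0005,-0.006,0],"spin": 0},
  {"travel": [0,-0.006,0],"spin": 0},
  {"travel": [0,-0.005,0],"spin": 0},
])

```text
time_s: 27.82
tcp_pos: [0.5907, -0.0126, 0.0686]
eef_rot: [-179.4, 0.9, -89.2]
contact_force: [-4.3, 2.4, 3.9]
gripper_width: 0.0002
```

send_rows([
  {"travel": [0,-0.004,0],"spin": 0},
  {"travel": [0,-0.003,0],"spin": 0},
])

```text
time_s: 27.98
tcp_pos: [0.5967, -0.0124, 0.0686]
eef_rot: [-179.6, 1.0, -89.2]
contact_force: [-5.5, 1.6, 2.8]
gripper_width: 0.0006
```

send_rows([
  {"travel": [0,-0.003,0],"spin": 0},
  {"travel": [0,-0.0025,0],"spin": 0},
])

```text
time_s: 28.15
tcp_pos: [0.601, -0.0122, 0.0686]
eef_rot: [-179.7, 1.0, -89.2]
contact_force: [-5.8, 2.8, 3.3]
gripper_width: 0.0006
```

send_rows([
  {"travel": [0,-0.0025,0],"spin": 0},
  {"travel": [0,-0.0025,0],"spin": 0},
])

```text
time_s: 28.32
tcp_pos: [0.6046, -0.0121, 0.0687]
eef_rot: [-179.8, 1.0, -89.3]
contact_force: [-4.6, 2.2, 4.1]
gripper_width: 0.0005
```

send_rows([
  {"travel": [0,-0.002,0],"spin": 0},
  {"travel": [0,-0.002,0],"spin": 0},
])

```text
time_s: 28.48
tcp_pos: [0.6073, -0.012, 0.0687]
eef_rot: [-180.0, 1.0, -89.3]
contact_force: [-6.1, 2.3, 2.8]
gripper_width: 0.0003
```

send_rows([
  {"travel": [0,-0.002,0],"spin": 0},
  {"travel": [0,-0.002,0],"spin": 0},
])

```text
time_s: 28.65
tcp_pos: [0.6094, -0.012, 0.0687]
eef_rot: [179.8, 1.0, -89.3]
contact_force: [-8.8, 3.1, 6.9]
gripper_width: 0.0004
```

send_rows([
  {"travel": [0,-0.002,0],"spin": 0},
])

```text
time_s: 28.73
tcp_pos: [0.6094, -0.0121, 0.0686]
eef_rot: [179.6, 1.0, -89.3]
contact_force: [-12.2, 3.3, 9.1]
gripper_width: 0.0002
```

send_rows([
  {"travel": [0,-0.002,0],"spin": 0},
])

```text
time_s: 28.82
tcp_pos: [0.6094, -0.0121, 0.0686]
eef_rot: [179.4, 1.0, -89.3]
contact_force: [-10.6, 2.4, 7.3]
gripper_width: 0.0006
```

send_rows([
  {"travel": [0,-0.0025,0],"spin": 0},
])

```text
time_s: 28.9
tcp_pos: [0.6094, -0.0122, 0.0685]
eef_rot: [179.2, 1.0, -89.3]
contact_force: [-12.2, 3.6, 9.4]
gripper_width: 0.0007
```

send_rows([
  {"travel": [0,-0.003,0],"spin": 0},
])

```text
time_s: 28.98
tcp_pos: [0.6094, -0.0123, 0.0685]
eef_rot: [178.9, 1.0, -89.4]
contact_force: [-14.9, 4.0, 12.3]
gripper_width: 0.0005
```

send_rows([
  {"travel": [0,-0.003,-0.001],"spin": 0},
])

```text
time_s: 29.07
tcp_pos: [0.6093, -0.0123, 0.0689]
eef_rot: [178.5, 1.0, -89.4]
contact_force: [-9.2, 3.4, -1.0]
gripper_width: 0.0002
```

send_rows([
  {"travel": [0,-0.003,-0.001],"spin": 0},
])

```text
time_s: 29.15
tcp_pos: [0.6092, -0.0123, 0.0689]
eef_rot: [178.2, 1.0, -89.4]
contact_force: [-9.0, 2.2, 0.8]
gripper_width: 0.0005
```

send_rows([
  {"travel": [0,0.004,0],"spin": 0},
  {"travel": [0,0.015,0],"spin": 0},
  {"travel": [0,0.025,0],"spin": 0},
  {"travel": [0,0.02,0],"spin": 0},
  {"travel": [0,0,-0.03],"spin": 0},
])

```text
time_s: 29.57
tcp_pos: [0.5424, -0.0143, 0.0956]
eef_rot: [178.0, 0.9, -89.5]
contact_force: [-0.5, -0.4, -0.5]
gripper_width: 0.0003
```

send_rows([
  {"travel": [0,0.02,-0.035],"spin": 0},
  {"travel": [0,0.03,-0.03],"spin": 0},
  {"travel": [0,0.03,0],"spin": 0},
  {"travel": [0,0,0],"spin": 0},
])

```text
time_s: 29.9
tcp_pos: [0.4663, -0.0164, 0.1707]
eef_rot: [178.7, 0.9, -89.5]
contact_force: [-1.8, -0.4, -0.6]
gripper_width: 0.0002
```

```bash
python3 - <<'E'
from h import *
look(1)
N=['retainer_nose','retainer','retainer_grip','switch_module','valve','relay_module']
find('scene',N)
a,_=r.capture('scene'); cv2.imwrite('pics/s4.png',cv2.resize(a[90:340,140:500],None,fx=2,fy=2))
E
```

```text
{'time_s': 29.9, 'tcp_pos': [0.4663, -0.0164, 0.1707], 'eef_rot': [178.7015, 0.9395, -89.4947], 'contact_force': [-1.7759, -0.4191, -0.5627], 'moment': [-0.0705, 0.2785, 0.0374], 'gripper_width': 0.0002, 'joints': [21.0663, 4.268, -27.7428, -1.56, -58.8846, -19.7337]}
yaw 1.67 rel -0.08 c [ 0.7329 -0.0044] rearL [0.7962 0.0725] rearR [ 0.8006 -0.0774]
pt [0.6757 0.087 ]
travel [-0.0996 -0.162   0.1122] spin -1.11
scene retainer_nose [(0.63, [0.6765, -0.01, 0.0461])]
scene retainer []
scene retainer_grip [(0.85, [0.6392, -0.0087, 0.0714])]
scene switch_module [(0.57, [0.6922, 0.2305, 0.0275])]
scene valve [(0.66, [0.7227, -0.2432, 0.0328]), (0.46, [0.7966, -0.0799, 0.0299])]
scene relay_module [(0.87, [0.5168, 0.2219, 0.0291])]
```

View pics/s4.png

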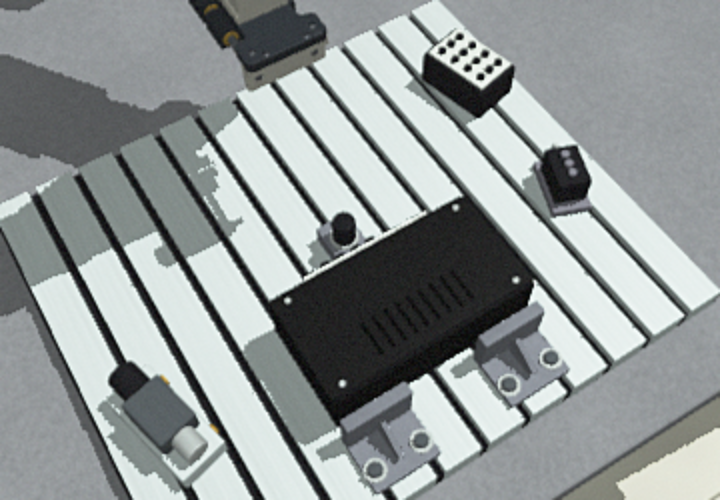

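The picture shows the supply against both stop buffers, at about (380,400) and (505,350). The retainer at (340,235) is against the case front, the gripper is clear and the bystanders are where they were. Handing in.

```bash
python3 -c "
from h import *
r.close_job(); st()"
```

```text
the job is handed in; nothing more can be done
the job is handed in; nothing more can be done
```

I walked the supply to the end stops by pushing its front corners in turn (left, right, left, right, left). I re-checked each corner by feel, then slid the retainer up from behind, pressed it and backed the arm off. The job was handed in at about 30 s of the 72 s allowed.

- **Seating:** neither corner moved when pressed with 10–12 N along the slots. The supply's final yaw is within about 0.1° of the slots. The rear points measure x = 0.796 (left) and 0.801 (right). That agrees with where the stop tips should be to about 1–2 mm, which is the limit of the cameras.
- **Angle:** in every measurement, the supply stayed within about 5° of the slots.
- **Forces:** the highest force I read was about 20 N in total. Readings come only at the end of each call, so a brief peak in between could have been missed.
- **Retainer:** it stopped solidly under about 15 N along the slot, of which roughly 10 N should reach the case after its own drag. The supply did not move while I pressed it. After I let go, the nose measured x = 0.677 against a case front at about 0.678.
- **Surroundings:** the switch, valve and relay modules are where they started, within camera accuracy. I kept the fingers clear of the white panel by position and saw no sign of contact.
- **Disagreements and gaps:**
  - Early on, one position estimate put a right-corner approach too close to the panel. I backed off and shifted outward before touching.
  - In the last image the network did not find the retainer as a whole. Its nose and grip were found and agreed with the picture.
  - I did not test the clamp after letting go; that rests on the press readings and the images.

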